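Set up the photometer bench for a digestion run

TASK

Drop the low wide-holed spacer ring into the well of the photometer so that it lies flat on the floor of the well, then seat the taller narrow-holed reducer ring in the well on top of it. On the mat, stand the jar upright and centred on the printed circle midway between photometer and heater, the beaker on the circle directly behind the jar (away from the robot) and the bottle on the circle directly in front of the heater (towards the robot). Leave the vial rack and the tip box where they are.

Things in the scene. Friction and masses are not known exactly. Their poses are not given: they have to be found in the camera images.
- mat: Fixed dark grey bench mat, 300 (x) x 430 (y) x 3 thick. Origin: centre of underside; x away from the robot, y left, yaw within 9 deg. Photometer and heater stand square on it at x 0, y +145 / -145, either on either side. White 68 circles centred at (x, y): (0, 0) between them, (100, 0) behind that, (-115, 145) and (-115, -145) before the instruments, (-115, 0) stays empty. (mm)
- photometer: Fixed cream photometer, block 130 (x) x 110 (y) x 60 high on the mat, small black display on top near the front edge. A round well, 50 across, 26 deep, 4 chamfer at the mouth, black line around it, opens upward in the middle of the top; its floor is 34 above the origin. Origin: centre of underside, on the well axis; x away from the robot. (mm)
- heater: Fixed pale blue-grey dry-block heater, 130 (x) by 110 (y) by 80 high standing on the mat, with a white plate with a 3 by 3 grid of tube holes on top. Origin: centre of the underside; x points away from the robot. The circle in front of it is at x -115, y 0 of its frame. (mm)
- spacer: Loose dark steel spacer ring, lying flat: 44 outside diameter, 34 hole, 16 high (thin wall, wide hole, the lower ring). Origin: centre of the underside, z up. Held by its upper part it can be lowered partly into the well and let go; it slides down the rest of the way by itself. (mm)
- reducer: Loose dark steel reducer ring, lying flat: 44 outside diameter, 16 hole, 24 high (thick wall, narrow hole, the taller ring). Origin: centre of the underside, z up. Seated on the spacer it stands 14 proud of the photometer's top. (mm)
- jar: Loose squat white jar with a wide black lid, standing, 56 diameter (lid 50 diameter, the upper 16), 55 high. Origin: centre of the underside, z up. (mm)
- bottle: Loose slim amber bottle with a narrow neck and white cap, standing, 40 diameter, 90 high (straight-sided up to at least 50). Origin: centre of the underside, z up. (mm)
- beaker: Loose empty open white plastic beaker, standing, 52 diameter at the rim, tapering to 42 at the foot, 62 high, wall 3. Origin: centre of the underside, z up. (mm)
- vial_rack: Bystander: clear rack with two rows of six black-capped vials, about 160 (x) by 56 by 112 high. To be left alone. Origin: centre of the underside, z up. (mm)
- tip_box: Bystander: grey pipette-tip box, 85 (x) by 120 (y) by 52 high. To be left alone. Origin: centre of the underside, z up. (mm)

How it is judged:
By the outcome, as a careful person would: the job done as asked, in the order asked, and still so for the second after the job is handed in, with the robot touching nothing.
It also fails if it takes over 128 s, if anything falls off the work surface, if the arm or the gripper's body presses on something with over 40 N, if the wrist force passes 120 N, or if a joint passes its speed limit or range.

ROBOT

A 6-joint arm with a two-finger parallel gripper is mounted at the origin on the work surface. World frame = base frame: x ahead of the robot, y to its left, z up, the work surface at z = 0. Lengths are in m, angles in degrees, forces in N, time in s.
With the tool pointing down it reaches from about 0.3 to 0.85 m from the base axis. Payload 5.4 kg.
Tool frame: the origin (TCP) lies on the centre line of the jaws, within the pads' length; the fingertips stand 25 mm ahead of it and the grasp point (between the pads) lies 6 mm ahead of it; z points along the fingers, y is the line along which they close (so a half turn about z gives the same grasp; the last joint's range is limited). The gripper opens to 85 mm and grips with 20 to 120 N. Pads are 22 mm wide; open, the fingers measure 114 mm over their backs; the gripper's body (76 mm by 85 mm) begins 54 mm behind the grasp point. The pads swing forward as they close: fully open they stand 13 mm farther back than shut.
Start: joints at [54.024, 9.076, 91.501, -0, 79.423, -12.038], TCP at [0.233, 0.526, 0.256] pointing down, gripper open.
Joint ranges: [-166.64, 166.64], [-54.1, 131.32], [10.49, 154.53], [-73.88, 253.88], [9.74, 151.15], [-171.62, 171.62]. Speed limits (degrees/s): [147.25, 147.25, 180, 180, 180, 180].

INTERFACE

Orientations are given as a 3x3 rotation matrix whose columns are the frame's x, y, z axes.
In Python, from plant import manip gives the robot as it stands.
- The arm moves only by the shell command python3 -m pendant 'ROWS' [FORCE]. ROWS is JSON, a list of rows, each a list of 5 numbers: the shift along the world's x, y, z in m, then the turn about the world's z in degrees, then the closure, from -1 (fully open) to 1 (shut). A call has 1 to 12 rows; each row shifts and turns the commanded pose from where the row before left it; what a row does not reach is not made up. A row lasts 1/8 s, in which the tool goes at most 62.5 mm and 10.7 degrees, less where a joint would pass 70% of its speed; a pose out of reach is approached as far as the arm can. A call with a gripper value outside its range is refused whole. The fingers move at their own pace and stop on an object; FORCE is the grip in N (left out, the last holds). Time passes only in rows, so rows that do not move let the fingers close. It gives the time, the measured TCP pose, the force, the opening and the grip force at its end, in the units of the state.
- manip.read_state(): the state, without advancing time (a new reading comes with each control period).
- manip.get_image(name): name is "side" or "top" or "wrist"; returns the picture (384x512x3 uint8, blue, green, red); there is no depth.
- manip.camera_model(name): a dict with "fovy" (degrees; the focal length in pixels is half the picture's height over the tangent of half this angle, whatever the lens; pixels are square), "cx", "cy" (the principal point, pixels), "R" (3x3) and "t" (3): a world point X has camera coordinates R X + t. Camera axes: x right, y down, z forward; pixel columns grow to the right and rows downward; lengths in m; the calibration is good to about 2 mm. A picture is of the moment at which its call begins: read the wrist's pose just before it. camera_model takes no time and is no camera call; for the wrist camera it gives the pose at the moment of the call.
- manip.hand_in(): hands the job in; it is judged then, once.
Trained networks look in the newest picture that a camera, given by its name, has taken for a name from the list of things; names that differ only in an ending like _2 or _b are one class to them, and where a whole thing is asked for, a point or a joint stands for the part that bears it (a point fixed in the world has none). Each returns a list of dicts, best first, with "confidence" (0 to 1); they miss things now and then, are a little off and sometimes report something else, mostly with a low value. They report only what shows in the picture. A call takes as long as a camera call.
- manip.spot_in(label, camera): "location" ([x, y, z] in m, in world coordinates, good to about 4 mm: the middle of the surface that is visible of it).
- manip.mark_of(label, camera): "location" ([x, y, z] in m, in world coordinates, good to about 4 mm: a listed point, or the origin of a listed thing).
The state is a dict: "clock": time; "joints": joint angles; "dq": joint speeds; "joint_torque": joint torques, N m; "ee_pos": TCP position; "orientation": TCP orientation; "ft_force": force on the tool from outside, world axes, zero at the start; "wrist_torque": the same for the moment, N m; "gripper_width": opening from 0.0 (shut) to 1.0 (fully open); "grasp_force": force on a finger pad.
Only numpy, scipy, OpenCV 4.12 (cv2) and the standard library are available. Lean on these libraries where they do the work, as an engineer would, in place of code of your own. Each camera call takes 0.05 s, during which the arm holds its last target. There are 200 camera calls.

## Working session

There is one attempt and no reset: what is moved stays moved. The work goes in short steps, Python scripts to look and compute and a shell command to move; the robot and the scene stay as the last step left them, time stands still between calls to the robot, and variables do not carry over. Pictures are saved under pics/ and viewed, at most 14 in all, crops included, and the job is handed in when it is done.

```bash
ls; mkdir -p pics; python3 - <<'E'
from plant import manip
import cv2,numpy as np
for c in("top","side"):
    im=manip.get_image(c); cv2.imwrite(f"pics/{c}0.png",im)
    for l in "mat photometer heater spacer reducer jar bottle beaker vial_rack tip_box".split():
        print(c,l,[(np.round(d["location"],3).tolist(),round(d["confidence"],2)) for d in manip.mark_of(l,c)[:3]])
s=manip.read_state();print(s)
E
```

```text
pics
top mat [([0.575, 0.116, -0.002], 0.76), ([0.576, 0.262, 0.0], 0.7)]
top photometer [([0.583, -0.031, 0.006], 0.74)]
top heater [([0.574, 0.266, 0.003], 0.77)]
top spacer [([0.587, -0.344, -0.004], 0.38)]
top reducer [([0.676, -0.235, -0.004], 0.41)]
top jar [([0.546, -0.228, -0.0], 0.7), ([0.58, -0.027, 0.005], 0.19)]
top bottle [([0.446, -0.234, 0.001], 0.59), ([0.469, -0.336, 0.001], 0.39)]
top beaker []
top vial_rack [([0.593, -0.495, -0.001], 0.75)]
top tip_box [([0.471, -0.334, -0.001], 0.75), ([0.542, 0.493, -0.002], 0.58)]
side mat [([0.582, 0.119, -0.004], 0.89), ([0.542, 0.496, -0.0], 0.29)]
side photometer [([0.584, -0.028, 0.002], 0.94)]
side heater [([0.576, 0.26, 0.003], 0.68), ([0.588, -0.495, -0.005], 0.27)]
side spacer [([0.587, -0.345, -0.004], 0.56)]
side reducer [([0.682, -0.23, -0.0], 0.76)]
side jar [([0.538, 0.495, -0.002], 0.72), ([0.548, -0.228, 0.001], 0.67)]
side bottle [([0.44, -0.232, -0.004], 0.74), ([0.548, -0.227, -0.001], 0.72)]
side beaker [([0.468, -0.335, -0.005], 0.56), ([0.586, -0.341, -0.005], 0.53)]
side vial_rack [([0.591, -0.497, -0.002]
[... 197 characters left out ...]
.94234703e+01, -1.20373370e+01]), 'dq': array([-0.15332577, -0.00593072, -0.03184442,  0.05617682, -0.03776694,
        0.09113051]), 'joint_torque': array([-8.47792944e-05, -3.96021795e+01, -3.31703210e+01, -2.41933485e-04,
        7.11973807e-04,  2.36080450e-05]), 'ee_pos': array([0.23332151, 0.52551614, 0.25630629]), 'orientation': array([[-9.13976838e-01,  4.05766361e-01,  4.77517940e-06],
       [ 4.05766361e-01,  9.13976838e-01,  1.75570168e-06],
       [-3.65199869e-06,  3.54227784e-06, -1.00000000e+00]]), 'ft_force': array([-0.05843091,  0.01495545,  0.2973499 ]), 'wrist_torque': array([ 0.01008377,  0.01908729, -0.04389751]), 'grasp_force': 0.0, 'gripper_width': 0.9982806269022101}
```

View pics/top0.png

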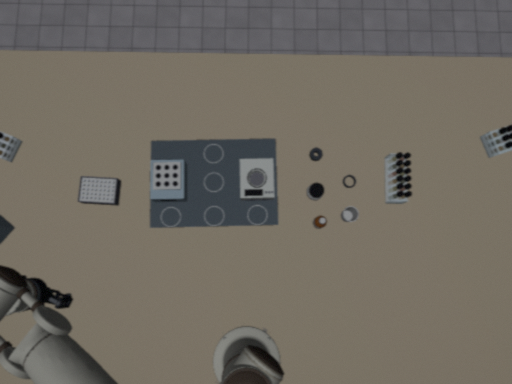

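View pics/side0.png

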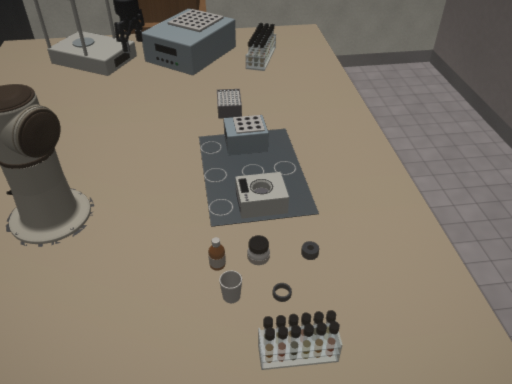

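Top picture: spacer at (349,181), reducer (316,154), jar (316,191), bottle (320,222), beaker (349,214); this agrees with the networks. The side picture confirms it. Next I move the wrist camera over the area.

```bash
python3 -m pendant '[[0.024,-0.048,0.008,2,-1],[0.024,-0.048,0.008,2,-1],[0.024,-0.048,0.008,2,-1],[0.024,-0.048,0.008,2,-1],[0.024,-0.048,0.008,2,-1],[0.024,-0.048,0.008,2,-1],[0.024,-0.048,0.008,2,-1],[0.024,-0.048,0.008,2,-1],[0.024,-0.048,0.008,2,-1],[0.024,-0.048,0.008,2,-1],[0.024,-0.048,0.008,2,-1],[0.024,-0.048,0.008,2,-1]]' 40; python3 -m pendant '[[0,0,0,0,-1]]'; cat >h.py <<'E'
from plant import manip
import cv2,numpy as np
def model(c):
    m=manip.camera_model(c); f=192/np.tan(np.radians(m["fovy"]/2)); return np.array([[f,0,m["cx"]],[0,f,m["cy"]],[0,0,1]]),np.array(m["R"]),np.array(m["t"])
def proj(M,P):
    K,R,t=M; q=K@(R@np.asarray(P,float).T+t[:,None]); return (q[:2]/q[2]).T
def ray(M,uv,z):
    K,R,t=M; d=R.T@np.linalg.solve(K,[*uv,1]); o=-R.T@t; return o+d*(z-o[2])/d[2]
def shot(c,name):
    M=model(c); im=manip.get_image(c).copy(); cv2.imwrite(f"pics/{name}.png",im); return M,im
def nets(c,labels):
    for l in labels.split(): print(c,l,[(np.round(d["location"],3).tolist(),round(d["confidence"],2)) for d in manip.mark_of(l,c)[:2]])
def st():
    s=manip.read_state(); o=s["orientation"]; print("t",round(s["clock"],2),"tcp",np.round(s["ee_pos"],4),"yangle",round(float(np.degrees(np.arctan2(o[1,1],o[0,1]))),1),"w",round(s["gripper_width"],3),"gf",s["grasp_force"],"F",np.round(s["ft_force"],1),"j",np.round(s["joints"],0))
E
python3 - <<'E'
from h import *
M,im=shot("wrist","w1"); st(); print(M, -M[1].T@M[2])
nets("wrist","mat photometer heater spacer reducer jar bottle beaker")
E
```

```text
clock: 2.6
ee_pos: [0.5219, -0.0522, 0.3527]
orientation: [[-1.0, -0.002, 0.001], [-0.002, 1.0, 0.0], [-0.001, 0.0, -1.0]]
ft_force: [0.4, 0.2, -0.5]
gripper_width: 0.999
grasp_force: 0.0
clock: 2.72
ee_pos: [0.5223, -0.0535, 0.3525]
orientation: [[-1.0, 0.003, 0.0], [0.003, 1.0, -0.001], [-0.0, -0.001, -1.0]]
ft_force: [0.7, -0.5, -0.7]
gripper_width: 0.999
grasp_force: 0.0
t 2.77 tcp [ 0.5216 -0.0516  0.3522] yangle 89.9 w 1.006 gf 0.0 F [0.7 0.4 0.2] j [ -19.   -1.   92.    0.   90. -109.]
(array([[313.02516956,   0.        , 250.99680718],
       [  0.        , 313.02516956, 190.02417521],
       [  0.        ,   0.        ,   1.        ]]), array([[ 1.92763748e-03,  9.99997839e-01, -7.78883662e-04],
       [ 9.48828485e-01, -1.58303873e-03,  3.15787902e-01],
       [ 3.15785987e-01, -1.34775160e-03, -9.48829486e-01]]), array([ 0.05197888, -0.56797329,  0.30748227])) [ 0.44171045 -0.05246348  0.47114782]
wrist mat [([0.578, 0.119, 0.003], 0.58)]
wrist photometer [([0.583, -0.031, 0.001], 0.92)]
wrist heater [([0.573, 0.262, 0.005], 0.57)]
wrist spacer [([0.585, -0.343, -0.003], 0.98)]
wrist reducer [([0.678, -0.23, -0.0], 0.74)]
wrist jar [([0.551, -0.223, 0.001], 0.88)]
wrist bottle [([0.442, -0.239, -0.001], 0.69)]
wrist beaker [([0.468, -0.329, 0.0], 0.81), ([0.574, 0.261, 0.008], 0.65)]
```

View pics/w1.png

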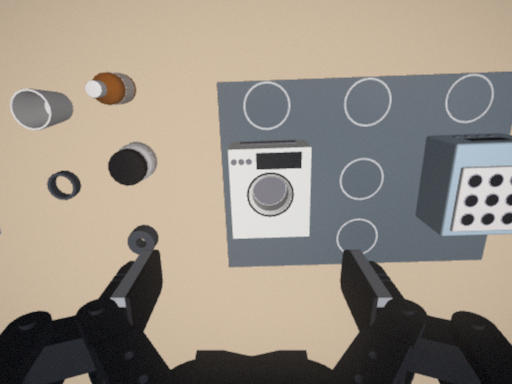

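The wrist picture shows the mat circles at (267,105), (368,102), (470,98), (362,179) and (357,236), the well at (271,194), the spacer at (64,185) and the reducer at (143,240). Next step is to refine these with a model fit.

```bash
cat >>h.py <<'E'
from scipy.optimize import minimize
th=np.linspace(0,2*np.pi,90)
def circ(x,y,z,r): return np.c_[x+r*np.cos(th),y+r*np.sin(th),z+0*th]
C=[(0,0),(.1,0),(-.115,.145),(-.115,-.145),(-.115,0)]
def matpts(p,r=.0335):
    c,s=np.cos(p[2]),np.sin(p[2]); return np.vstack([circ(p[0]+c*a-s*b,p[1]+s*a+c*b,.003,r) for a,b in C])
def fitmat(M,im,p0,sig=2.):
    g=cv2.GaussianBlur(im,(0,0),sig).astype(np.float32).min(2)
    def f(p):
        q=proj(M,matpts(p)).astype(np.float32); return -float(cv2.remap(g,q[:,:1],q[:,1:],cv2.INTER_LINEAR).mean())
    r=minimize(f,p0,method="Nelder-Mead",options=dict(initial_simplex=np.array(p0)+[[0,0,0],[.006,0,0],[0,.006,0],[0,0,.02]],xatol=1e-5,fatol=1e-3)); return r.x,r.fun
PROF=dict(spacer=[(0,.022),(.016,.022)],reducer=[(0,.022),(.024,.022)],jar=[(0,.028),(.039,.028),(.039,.025),(.055,.025)],bottle=[(0,.02),(.05,.02)],beaker=[(0,.021),(.062,.026)])
def fitobj(M,im,name,xy,thr=45,z0=0.):
    pr=PROF[name]; lab=cv2.cvtColor(im,cv2.COLOR_BGR2LAB).astype(np.float32)
    hull=lambda p:cv2.convexHull(np.vstack([proj(M,circ(*p,z0+z,r)) for z,r in pr]).astype(np.float32))
    h0=hull(xy); x,y,w,h=cv2.boundingRect(h0); x0,y0=max(x-14,0),max(y-14,0)
    win=lab[y0:y+h+14,x0:x+w+14]; ring=np.zeros(im.shape[:2],np.uint8); cv2.fillConvexPoly(ring,h0.astype(np.int32),1); ring=cv2.dilate(ring,np.ones((17,17)))[y0:y+h+14,x0:x+w+14]
    bg=np.median(lab.reshape(-1,3)[::7],axis=0) if 0 else np.median(win[ring==0],axis=0) if (ring==0).sum()>40 else np.median(win.reshape(-1,3),axis=0)
    fg=((np.linalg.norm((win-bg)*[.6,2,2],axis=2)>thr*.6)&(ring>0)).astype(np.uint8)
    n,lb,stt,_=cv2.connectedComponentsWithStats(fg); k=1+np.argmax(stt[1:,4]); pts=np.argwhere(lb==k)[:,::-1]
    fgc=np.zeros_like(fg); cv2.fillConvexPoly(fgc,cv2.convexHull(pts.astype(np.int32)),1)
    big=cv2.resize(fgc,None,fx=8,fy=8,interpolation=cv2.INTER_NEAREST)
    def f(p):
        m=np.zeros_like(big); cv2.fillConvexPoly(m,((hull(p)-[x0,y0]+.5)*8).astype(np.int32),1); return -float((m&big).sum())/float((m|big).sum())
    r=minimize(f,xy,method="Nelder-Mead",options=dict(initial_simplex=np.array(xy)+[[0,0],[.006,0],[0,.006]],xatol=1e-4,fatol=1e-4)); return r.x,-r.fun
E
python3 - <<'E'
from h import *
for c,n in(("wrist","w1"),("top","top0")):
    M=model(c); im=cv2.imread(f"pics/{n}.png")
    for sg in (3,1.2):
        p,v=fitmat(M,im,[.578,.117,np.radians(1.7)],sg); print(c,"mat",np.round(p[:2],4),np.degrees(p[2]).round(2),v)
    a=p[2];R=np.array([[np.cos(a),-np.sin(a)],[np.sin(a),np.cos(a)]])
    for k,q in dict(phot=(0,-.145),heat=(0,.145),jar=(0,0),beaker=(.1,0),bottle=(-.115,.145)).items(): print(k,np.round(p[:2]+R@q,4))
    for o,xy in dict(spacer=(.586,-.344),reducer=(.678,-.231),jar=(.549,-.226),bottle=(.443,-.235),beaker=(.469,-.333)).items(): r=fitobj(M,im,o,xy); print(o,np.round(r[0],4),round(r[1],3))
    # photometer well line: circle just outside chamfer at z=.063
    g=cv2.GaussianBlur(im,(0,0),1.2).astype(np.float32).max(2)
    p0=p[:2]+R@(0,-.145)
    def f(x):
        q=proj(M,circ(x[0],x[1],.063,x[2])).astype(np.float32); return float(cv2.remap(g,q[:,:1],q[:,1:],1).mean())
    r=minimize(f,[*p0,.03],method="Nelder-Mead",options=dict(initial_simplex=[[*p0,.03],[p0[0]+.004,p0[1],.03],[p0[0],p0[1]+.004,.03],[*p0,.031]])); print("well",np.round(r.x,4),r.fun)
E
```

```text
wrist mat [0.5761 0.1228] 2.22 -129.10614013671875
wrist mat [0.5771 0.1229] 2.19 -149.05735778808594
phot [ 0.5827 -0.022 ]
heat [0.5716 0.2678]
jar [0.5771 0.1229]
beaker [0.677  0.1267]
bottle [0.4567 0.2634]
spacer [ 0.5869 -0.3387] 0.966
reducer [ 0.6825 -0.2244] 0.686
jar [ 0.5483 -0.2208] 0.955
bottle [ 0.4444 -0.2346] 0.909
beaker [ 0.4699 -0.3286] 0.96
well [ 0.5829 -0.0228  0.0305] 146.31105041503906
top mat [0.1424 0.1697] 31.87 -103.1859359741211
top mat [0.5804 0.1156] 1.84 -75.29289245605469
phot [ 0.585  -0.0293]
heat [0.5757 0.2606]
jar [0.5804 0.1156]
beaker [0.6803 0.1188]
bottle [0.4608 0.2569]
spacer [ 0.5885 -0.3451] 0.907
reducer [ 0.6805 -0.2323] 0.872
jar [ 0.5529 -0.2303] 0.78
bottle [ 0.4463 -0.2375] 0.791
beaker [ 0.4711 -0.3299] 0.365
well [ 0.5846 -0.0269  0.0014] 80.0
```

```bash
python3 - <<'E'
from h import *
for i in range(3):
    M=model("wrist"); print(-M[1].T@M[2],M[1][0],M[1][2])
    manip.get_image("wrist"); st()
im=cv2.imread("pics/w1.png")
# draw fit overlay
M=model("wrist"); p,_=fitmat(M,im,[.5771,.1229,.038],1.2)
for q in proj(M,matpts(p)): cv2.circle(im,(int(q[0]+.5),int(q[1]+.5)),0,(0,0,255),-1)
M=model("top"); im2=cv2.imread("pics/top0.png")
im2=cv2.resize(im2[130:235,140:370],None,fx=3,fy=3)
for q in proj(M,matpts([.5804,.1156,.032])): cv2.circle(im2,(int((q[0]-140+.5)*3),int((q[1]-130+.5)*3)),0,(0,0,255),-1)
cv2.imwrite("pics/ov.png",np.vstack([im2[:, :690],cv2.copyMakeBorder(cv2.resize(im,(384,288)),0,0,0,690-384,cv2.BORDER_CONSTANT)])[:600])
E
```

```text
[ 0.44056594 -0.0491693   0.47108874] [-3.63007171e-03  9.99993411e-01 -3.53387730e-05] [ 0.31549272  0.00111173 -0.94892734]
t 3.23 tcp [ 0.5212 -0.0498  0.3524] yangle 90.1 w 1.005 gf 0.0 F [0.8 0.3 0.3] j [ -19.   -1.   92.   -0.   90. -109.]
[ 0.44061714 -0.04931083  0.47109014] [-3.40307418e-03  9.99994208e-01 -5.39854419e-05] [ 0.3154974   0.00102244 -0.94892589]
t 3.27 tcp [ 0.5212 -0.05    0.3524] yangle 90.1 w 1.002 gf 0.0 F [-0.4  0.8 -0.2] j [ -19.   -1.   92.   -0.   90. -109.]
[ 0.44066228 -0.04944307  0.4710839 ] [-3.18056805e-03  9.99994940e-01 -5.90240164e-05] [ 3.15484169e-01  9.47413979e-04 -9.48930367e-01]
t 3.33 tcp [ 0.5212 -0.0501  0.3524] yangle 90.1 w 1.0 gf 0.0 F [ 0.   0.1 -0.7] j [ -19.   -1.   92.   -0.   90. -109.]
```

View pics/ov.png

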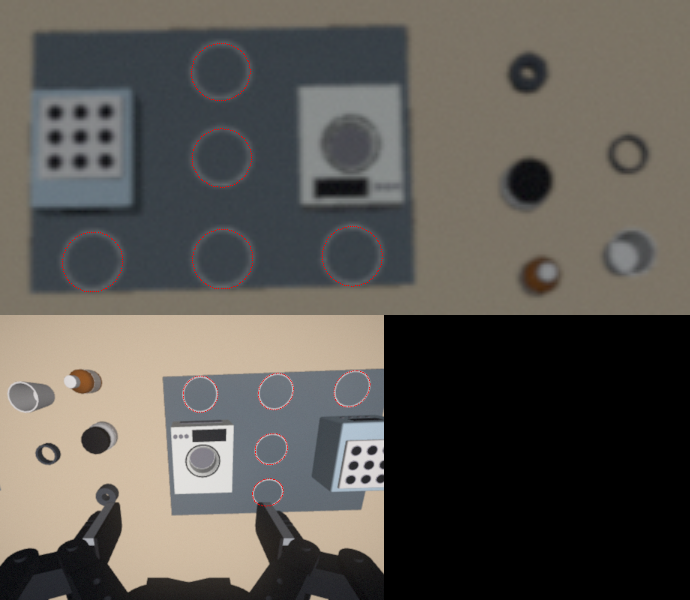

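The overlays fit the circles in both pictures. The arm was still swaying when I took the wrist picture, so I retake it now that it has settled.

```bash
cat >>h.py <<'E'
def fitwell(M,im,p0,sg=1.2):
    g=cv2.GaussianBlur(im,(0,0),sg).astype(np.float32).max(2)
    def f(x):
        q=proj(M,circ(x[0],x[1],.063,.0305)).astype(np.float32); return float(cv2.remap(g,q[:,:1],q[:,1:],1).mean())
    r=minimize(f,p0,method="Nelder-Mead",options=dict(initial_simplex=[[*p0],[p0[0]+.003,p0[1]],[p0[0],p0[1]+.003]])); return r.x,r.fun
def spots(p):
    a=p[2];R=np.array([[np.cos(a),-np.sin(a)],[np.sin(a),np.cos(a)]])
    return {k:np.round(p[:2]+R@q,4).tolist() for k,q in dict(phot=(0,-.145),jar=(0,0),beaker=(.1,0),bottle=(-.115,.145)).items()}
E
python3 - <<'E'
from h import *
M,im=shot("wrist","w2"); st()
p,v=fitmat(M,im,[.578,.119,.034],2); p,v=fitmat(M,im,p,1.2); print(np.round(p,4),v,spots(p))
print("well",fitwell(M,im,spots(p)["phot"]))
for o,xy in dict(spacer=(.586,-.342),jar=(.549,-.226),bottle=(.443,-.235),beaker=(.469,-.333)).items(): r=fitobj(M,im,o,xy); print(o,np.round(r[0],4),round(r[1],3))
nets("wrist","photometer spacer")
E
```

```text
t 3.38 tcp [ 0.5213 -0.0503  0.3524] yangle 90.1 w 0.996 gf 0.0 F [ 0.1 -0.7 -0.6] j [ -19.   -1.   92.    0.   90. -109.]
[0.5793 0.1185 0.0327] -149.41529846191406 {'phot': [0.584, -0.0264], 'jar': [0.5793, 0.1185], 'beaker': [0.6792, 0.1218], 'bottle': [0.4596, 0.2597]}
well (array([ 0.5844276 , -0.02711541]), np.float64(147.00926208496094))
spacer [ 0.5867 -0.3435] 0.965
jar [ 0.5485 -0.2251] 0.952
bottle [ 0.4444 -0.2383] 0.909
beaker [ 0.4696 -0.3322] 0.959
wrist photometer [([0.585, -0.031, 0.003], 0.75)]
wrist spacer [([0.587, -0.343, -0.001], 0.89)]
```

```bash
python3 -m pendant '[[0.011,-0.049,-0.035,0,-1],[0.011,-0.049,-0.035,0,-1],[0.011,-0.049,-0.035,0,-1],[0.011,-0.049,-0.035,0,-1],[0.011,-0.049,-0.035,0,-1],[0.011,-0.049,-0.03,0,-1],[0,0,-0.03,0,-1],[0,0,-0.02,0,-1],[0,0,0,0,-1],[0,0,0,0,-1],[0,0,0,0,-1],[0,0,0,0,-1]]'|head -2; python3 - <<'E'
from h import *
M,im=shot("wrist","w3"); st()
r=fitobj(M,im,"spacer",(.586,-.343)); print(r)
E
```

```text
clock: 4.97
ee_pos: [0.5879, -0.3447, 0.0986]
t 5.03 tcp [ 0.5877 -0.3446  0.0982] yangle 90.1 w 1.001 gf 0.0 F [0.5 0.3 0.1] j [ -41.   33.   80.   -0.   67. -131.]
(array([ 0.58620737, -0.34294465]), np.float64(0.9697986577181208))
```

View pics/w3.png

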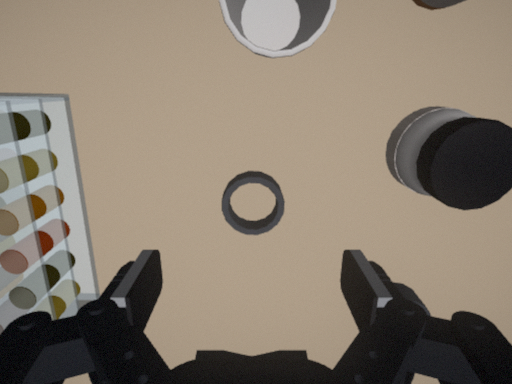

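The ring is centred between the jaws at (253,203). I descend and grip its upper part.

```bash
python3 -m pendant '[[-0.001,0.001,-0.03,0,-1],[0,0,-0.02,0,-1],[0,0,-0.014,0,-1],[0,0,0,0,-0.3],[0,0,0,0,0.2],[0,0,0,0,1],[0,0,0,0,1],[0,0,0,0,1]]' 50; python3 - <<'E'
from h import *
M,im=shot("wrist","w4"); st()
E
```

```text
clock: 6.02
ee_pos: [0.5874, -0.3444, 0.0351]
orientation: [[-1.0, -0.001, 0.002], [-0.001, 1.0, -0.002], [-0.002, -0.002, -1.0]]
ft_force: [0.5, 0.6, 5.9]
gripper_width: 0.472
grasp_force: 50.9
t 6.08 tcp [ 0.5873 -0.3444  0.0351] yangle 90.1 w 0.47 gf 50.935526724837246 F [-0.2  0.9  5.7] j [ -41.   38.   81.    0.   61. -131.]
```

View pics/w4.png

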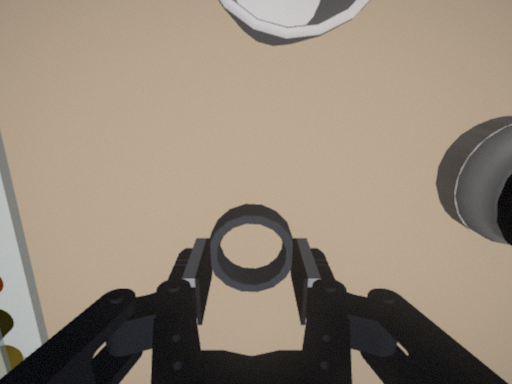

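```bash
python3 - <<'E'
from h import *
M=model("wrist"); im=cv2.imread("pics/w4.png")
for z in(0,.016):
    for q in proj(M,circ(.5863,-.3437,z,.022)): cv2.circle(im,(int(q[0]+.5),int(q[1]+.5)),0,(0,0,255),-1)
for x in(-.011,.011):
  for y in(-.022,.022):
    for zz,c in((.0101,(0,255,0)),(.0291,(255,255,0))):
      q=proj(M,[[.5873+x,-.3444+y,zz]])[0]; cv2.circle(im,(int(q[0]+.5),int(q[1]+.5)),2,c,-1)
cv2.imwrite("pics/w4o.png",cv2.resize(im[150:370,130:370],None,fx=2.6,fy=2.6))
E
```

```text
(no output)
```

View pics/w4o.png

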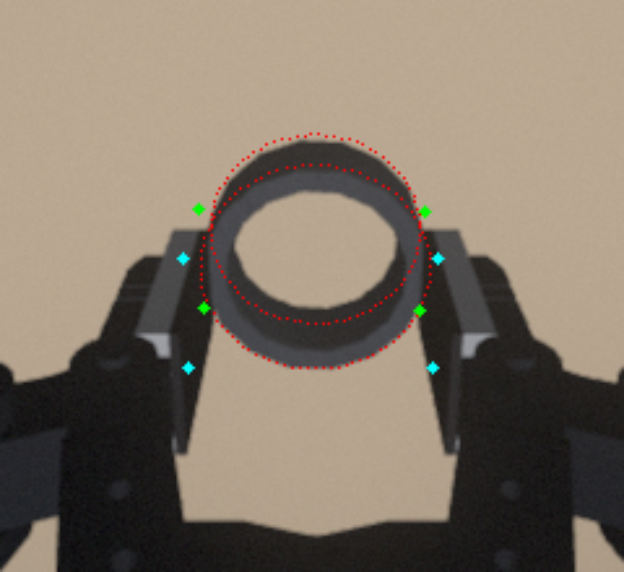

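The fingertips sit higher than nominal because the pads stand back when half open. They only pinch the ring's top edge: width 40 mm and an upward force. I reopen, go about 8 mm lower and grip again.

```bash
python3 -m pendant '[[0,0,0,0,-0.4],[0,0,0,0,-0.4],[0,0,-0.008,0,-0.4],[0,0,0,0,-0.4],[0,0,0,0,1],[0,0,0,0,1],[0,0,0,0,1]]' 50; python3 - <<'E'
from h import *
M,im=shot("wrist","w5"); st()
a=cv2.resize(im[150:370,130:370],None,fx=2.6,fy=2.6); cv2.imwrite("pics/w5o.png",a)
E
```

```text
clock: 6.95
ee_pos: [0.5864, -0.3435, 0.0254]
orientation: [[-1.0, -0.001, 0.0], [-0.001, 1.0, -0.0], [-0.0, -0.0, -1.0]]
ft_force: [0.4, 0.2, 0.3]
gripper_width: 0.484
grasp_force: 50.6
t 7.0 tcp [ 0.5863 -0.3435  0.0253] yangle 90.1 w 0.487 gf 50.60978589579463 F [0.6 0.7 0.1] j [ -41.   38.   81.    0.   61. -131.]
```

View pics/w5o.png

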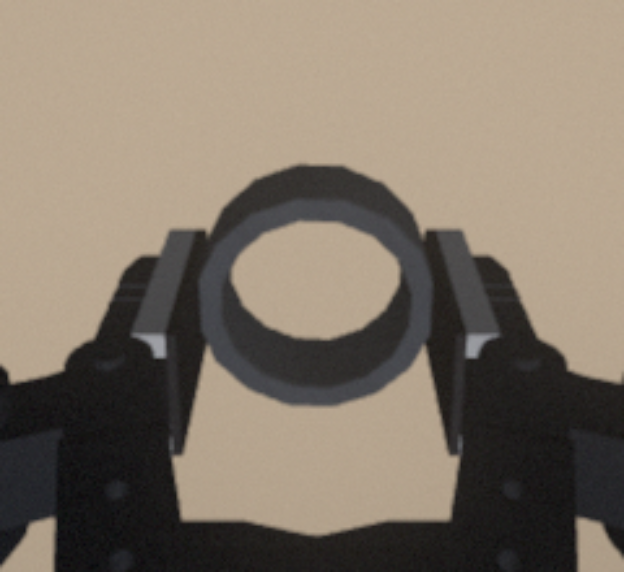

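A solid grip with no side force. I lift it and carry it to hover over the well.

```bash
python3 -m pendant '[[0,0,0.03,0,1],[0,0,0.05,0,1],[0,0.025,0.04,0,1],[0,0.045,0,0,1],[0,0.05,0,0,1],[0,0.05,0,0,1],[0,0.05,0,0,1],[0,0.05,0,0,1],[-0.002,0.035,0,0,1],[0,0.01,0,0,1],[0,0,0,0,1],[0,0,0,0,1]]'|head -2; python3 -m pendant '[[0,0,0,0,1],[0,0,0,0,1],[0,0,0,0,1]]'|head -2;python3 - <<'E'
from h import *
for i in range(2):
    M,im=shot("wrist","w6"); st()
    print("well",fitwell(M,im,[.5845,-.028]),fitwell(M,im,[.5845,-.028],2.5))
E
```

```text
clock: 8.5
ee_pos: [0.5845, -0.0298, 0.1454]
clock: 8.88
ee_pos: [0.5843, -0.0288, 0.1453]
t 8.93 tcp [ 0.5843 -0.0287  0.1453] yangle 90.0 w 0.486 gf 50.70991951972246 F [-0.4  0.7 -0. ] j [ -15.   17.   96.    0.   68. -105.]
well (array([ 0.58421548, -0.0270769 ]), np.float64(111.78083038330078)) (array([ 0.58421766, -0.02724889]), np.float64(143.22894287109375))
t 8.97 tcp [ 0.5843 -0.0286  0.1453] yangle 90.1 w 0.491 gf 50.71064259856939 F [ 0.2 -0.6 -0.3] j [ -15.   17.   96.   -0.   68. -105.]
well (array([ 0.58418698, -0.02708339]), np.float64(111.77503204345703)) (array([ 0.58425247, -0.02730311]), np.float64(143.18905639648438))
```

View pics/w6.png

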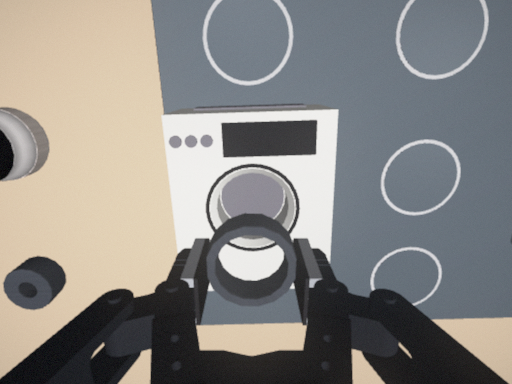

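The wrist picture shows the well at (253,207), with the ring held in line at u=251. I descend in steps.

```bash
python3 -m pendant '[[0,0.0008,-0.03,0,1],[0,0,-0.02,0,1],[0,0,-0.006,0,1],[0,0,0,0,1],[0,0,0,0,1]]'; python3 -m pendant '[[0,0,-0.003,0,1],[0,0,-0.0025,0,1],[0,0,0,0,1]]'
```

```text
clock: 9.6
ee_pos: [0.5851, -0.0279, 0.0903]
orientation: [[-1.0, -0.001, 0.002], [-0.001, 1.0, -0.0], [-0.002, -0.0, -1.0]]
ft_force: [-0.1, -0.2, -0.6]
gripper_width: 0.485
grasp_force: 50.7
clock: 9.98
ee_pos: [0.5851, -0.0279, 0.0864]
orientation: [[-1.0, -0.001, 0.001], [-0.001, 1.0, -0.001], [-0.001, -0.001, -1.0]]
ft_force: [-5.6, 1.6, 14.1]
gripper_width: 0.481
grasp_force: 58.3
```

```bash
python3 - <<'E'
from h import *
K,R,t=model("wrist"); s=manip.read_state()["ee_pos"]; c=-R.T@t-s; print(c)
c5=np.array([.5863,-.3435,.0253])+c; M=(K,R,-R@c5)
for v,dx,z in((305.8,.022,.016),(213.5,-.022,0),(226.5,-.022,.016),(234.6,-.017,.016)):
    print(ray(M,(251,v),z)[0]-dx-.5863)
M,im=shot("wrist","w7"); cv2.imwrite("pics/w7o.png",cv2.resize(im[120:370,110:390],None,fx=2.4,fy=2.4))
E
```

```text
[-0.08067435  0.00064783  0.11860937]
-4.0218980123074566e-05
0.0016275522703743661
0.0012224929722394196
0.00024013378714293765
```

View pics/w7o.png

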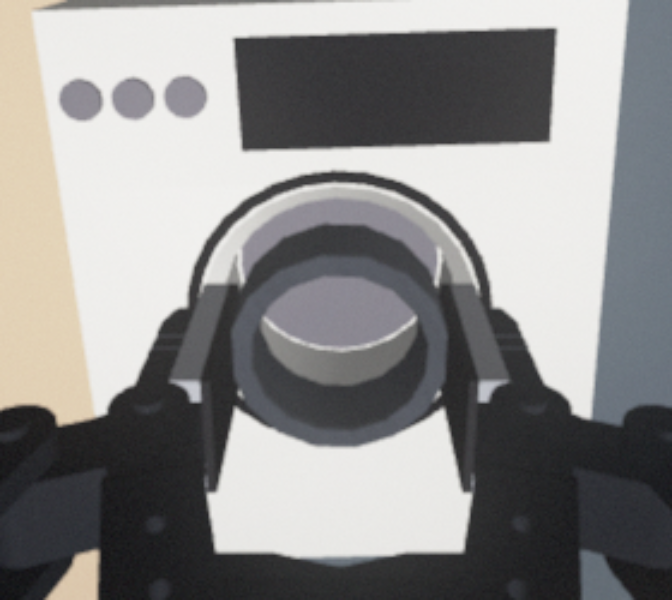

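The tips are resting on the photometer top, and the ring's foot is 2 mm inside the chamfer. The ring's diagonal (46.8) is less than the well (50), so it can't jam. I relieve the force, centre it, and open gently so it slides in.

```bash
python3 -m pendant '[[-0.001,0,0.0025,0,1],[0,0,0,0,1],[0,0,0,0,1]]'; python3 -m pendant '[[0,0,0,0,-0.05],[0,0,0,0,-0.12],[0,0,0,0,-0.2],[0,0,0,0,-0.2]]';  python3 - <<'E'
from h import *
M,im=shot("wrist","w8");st(); cv2.imwrite("pics/w8o.png",im[100:370,110:390])
E
```

```text
clock: 10.4
ee_pos: [0.5834, -0.0277, 0.0864]
orientation: [[-1.0, -0.001, 0.0], [-0.001, 1.0, -0.0], [-0.0, -0.0, -1.0]]
ft_force: [-0.8, -0.1, 2.7]
gripper_width: 0.486
grasp_force: 52.5
clock: 10.9
ee_pos: [0.5833, -0.0277, 0.0862]
orientation: [[-1.0, -0.001, -0.0], [-0.001, 1.0, 0.0], [0.0, 0.0, -1.0]]
ft_force: [0.8, 0.0, 0.3]
gripper_width: 0.6
grasp_force: 0.0
t 10.95 tcp [ 0.5833 -0.0277  0.0862] yangle 90.1 w 0.598 gf 0.0 F [0.2 0.7 0.4] j [ -15.   21.   98.   -0.   61. -105.]
```

View pics/w8o.png

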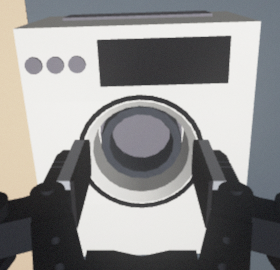

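The spacer dropped into the well: its rim is seen concentric around (142,140) in the crop, below the chamfer. Next is the reducer.

```bash
python3 -m pendant '[[0,0,0.04,0,-0.4],[0.02,-0.044,0.01,0,-1],[0.024,-0.05,0,0,-1],[0.024,-0.05,0,0,-1],[0.022,-0.045,-0.01,0,-1],[0.006,-0.015,-0.03,0,-1],[0,0,0,0,-1],[0,0,0,0,-1],[0,0,0,0,-1],[0,0,0,0,-1],[0,0,0,0,-1]]'|head -2; python3 - <<'E'
from h import *
M,im=shot("wrist","w9"); st()
print(fitobj(M,im,"reducer",(.680,-.231)))
nets("wrist","reducer")
E
```

```text
clock: 12.32
ee_pos: [0.6796, -0.2314, 0.097]
t 12.38 tcp [ 0.6795 -0.2314  0.0968] yangle 90.1 w 1.002 gf 0.0 F [-0.4 -0.8  1.3] j [ -28.   38.   72.    0.   70. -119.]
(array([ 0.67816647, -0.2295811 ]), np.float64(0.9673828619846073))
wrist reducer [([0.677, -0.228, 0.002], 0.85)]
```

```bash
python3 -m pendant '[[-0.0015,0.001,-0.03,0,-1],[0,0,-0.02,0,-1],[0,0,-0.008,0,-0.5],[0,0,0,0,0],[0,0,0,0,1],[0,0,0,0,1],[0,0,0,0,1]]' 50; python3 - <<'E'
from h import *
M,im=shot("wrist","w10"); st()
E
python3 -m pendant '[[0,0,0.03,0,1],[0,0,0.05,0,1],[-0.01,0.02,0.04,0,1],[-0.02,0.045,0,0,1],[-0.024,0.05,0,0,1],[-0.024,0.05,0,0,1],[-0.015,0.03,0,0,1],[0,0.006,0,0,1],[0,0,0,0,1],[0,0,0,0,1],[0,0,0,0,1],[0,0,0,0,1]]'; python3 - <<'E'
from h import *
M,im=shot("wrist","w11"); st()
print("well",fitwell(M,im,[.5842,-.0272]))
a=cv2.imread("pics/w10.png")[150:370,130:370]; b=im[100:370,110:390]
cv2.imwrite("pics/w11o.png",np.hstack([cv2.resize(a,(390,360)),cv2.resize(b,(373,360))]))
E
```

```text
clock: 13.3
ee_pos: [0.6785, -0.231, 0.0393]
orientation: [[-1.0, -0.001, 0.002], [-0.001, 1.0, -0.001], [-0.002, -0.001, -1.0]]
ft_force: [-0.5, 0.4, 1.2]
gripper_width: 0.484
grasp_force: 50.8
t 13.35 tcp [ 0.6784 -0.231   0.0393] yangle 90.1 w 0.484 gf 50.81588868051767 F [ 0.5 -0.   2.2] j [ -28.   42.   73.    0.   65. -118.]
clock: 14.85
ee_pos: [0.585, -0.0303, 0.1582]
orientation: [[-1.0, -0.0, -0.0], [-0.0, 1.0, -0.0], [0.0, -0.0, -1.0]]
ft_force: [0.1, -0.1, -0.0]
gripper_width: 0.483
grasp_force: 50.8
t 14.9 tcp [ 0.5849 -0.0301  0.1582] yangle 90.0 w 0.479 gf 50.75401743873954 F [-1.4 -0.  -0.7] j [ -15.   16.   95.   -0.   69. -105.]
well (array([ 0.58378969, -0.02703499]), np.float64(106.32108306884766))
```

View pics/w11o.png

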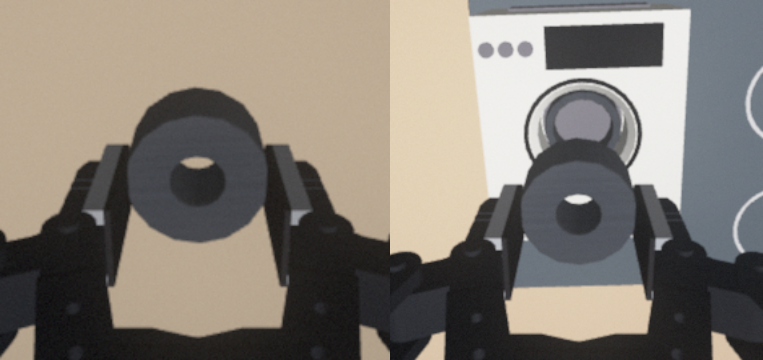

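The reducer is held level and lined up with the well. I lower it.

```bash
python3 -m pendant '[[-0.001,0.0022,-0.03,0,1],[0,0,-0.02,0,1],[0,0,-0.008,0,1],[0,0,0,0,1],[0,0,0,0,1]]'|head -4; python3 -m pendant '[[0,0,-0.004,0,1],[0,0,-0.0025,0,1],[0,0,0,0,1],[0,0,0,0,1]]'
```

```text
clock: 15.52
ee_pos: [0.5846, -0.0277, 0.1013]
orientation: [[-1.0, -0.001, 0.002], [-0.001, 1.0, -0.0], [-0.002, -0.0, -1.0]]
ft_force: [0.4, 0.1, -0.4]
clock: 16.02
ee_pos: [0.5839, -0.0275, 0.0938]
orientation: [[-1.0, -0.001, 0.0], [-0.001, 1.0, -0.0], [-0.0, -0.0, -1.0]]
ft_force: [0.9, -0.4, -1.5]
gripper_width: 0.485
grasp_force: 50.8
```

```bash
python3 -m pendant '[[0,0,-0.0015,0,1],[0,0,0,0,1],[0,0,0,0,1]]'; python3 -m pendant '[[0,0,0,0,-0.05],[0,0,0,0,-0.2],[0,0,0,0,-0.3],[0,0,0.03,0,-0.5],[0,0,0.04,0,-1],[-0.03,-0.05,0.01,0,-1],[-0.01,-0.05,0,0,-1],[0,-0.05,0,0,-1],[0,-0.045,0,0,-1],[0,0,0,0,-1],[0,0,0,0,-1],[0,0,0,0,-1]]'; python3 - <<'E'
from h import *
M,im=shot("wrist","w12"); st()
for o,xy in dict(jar=(.549,-.226),beaker=(.469,-.333)).items(): print(o,fitobj(M,im,o,xy))
nets("wrist","jar")
M,im=shot("top","top1"); print(fitobj(M,im,"jar",(.549,-.226)))
E
```

```text
clock: 16.4
ee_pos: [0.5838, -0.0275, 0.0923]
orientation: [[-1.0, -0.001, -0.0], [-0.001, 1.0, -0.0], [0.0, -0.0, -1.0]]
ft_force: [-0.2, -0.3, -0.4]
gripper_width: 0.483
grasp_force: 50.8
clock: 17.9
ee_pos: [0.5439, -0.2212, 0.1722]
orientation: [[-1.0, -0.003, -0.0], [-0.003, 1.0, 0.0], [0.0, 0.0, -1.0]]
ft_force: [0.1, 0.4, 0.3]
gripper_width: 0.998
grasp_force: 0.0
t 17.95 tcp [ 0.5439 -0.2212  0.1722] yangle 90.2 w 0.996 gf 0.0 F [-0.1 -0.   0.2] j [ -34.   15.   94.    0.   71. -124.]
jar (array([ 0.54824669, -0.22441559]), np.float64(0.968908763967303))
beaker (array([ 0.46931334, -0.33255071]), np.float64(0.9611632744855504))
wrist jar [([0.55, -0.222, 0.0], 0.59)]
(array([ 0.57868945, -0.22794531]), np.float64(0.5474406554162874))
```

```bash
python3 -m pendant '[[0.0042,-0.0036,-0.03,0,-1],[0,0,-0.045,0,-1],[0,0,-0.035,0,-1],[0,0,-0.02,0,-1],[0,0,-0.008,0,-1],[0,0,0,0,-1],[0,0,0,0,0],[0,0,0,0,1],[0,0,0,0,1],[0,0,0,0,1]]' 40; python3 - <<'E'
from h import *
M,im=shot("wrist","w13"); st()
E
python3 -m pendant '[[0,0,0.03,0,1],[0,0,0.05,0,1],[0,0,0.05,0,1],[0,0.04,0.02,0,1],[0,0.055,0,0,1],[0.005,0.055,0,0,1],[0.01,0.055,0,0,1],[0.01,0.055,0,0,1],[0.006,0.05,0,0,1],[0,0.03,0,0,1],[0,0,0,0,1],[0,0,0,0,1]]'
```

```text
clock: 19.3
ee_pos: [0.5491, -0.2267, 0.0361]
orientation: [[-1.0, -0.001, 0.002], [-0.001, 1.0, -0.001], [-0.002, -0.001, -1.0]]
ft_force: [-0.8, 1.4, 6.1]
gripper_width: 0.627
grasp_force: 42.5
t 19.35 tcp [ 0.549  -0.2267  0.0361] yangle 90.1 w 0.628 gf 42.475534758932554 F [-0.8  1.4  6.2] j [ -34.   27.   97.    0.   56. -124.]
clock: 20.85
ee_pos: [0.579, 0.1133, 0.1843]
orientation: [[-1.0, -0.001, 0.0], [-0.001, 1.0, -0.001], [-0.0, -0.001, -1.0]]
ft_force: [1.0, -0.2, -1.9]
gripper_width: 0.628
grasp_force: 43.2
```

```bash
python3 - <<'E'
from h import *
M,im=shot("wrist","w14"); st()
p,v=fitmat(M,im,[.5795,.118,.0327],2); p,v=fitmat(M,im,p,1.2); print(np.round(p,4),v,spots(p))
# per-circle check
g=cv2.GaussianBlur(im,(0,0),1.2).astype(np.float32).min(2)
for k,(a,b) in enumerate(C):
    q=proj(M,matpts(p)[90*k:90*k+90]).astype(np.float32); print((a,b),q.mean(0).round(),cv2.remap(g,q[:,:1],q[:,1:],1).mean())
cv2.imwrite("pics/w14o.png",im)
E
```

```text
t 20.9 tcp [0.579  0.1129 0.1843] yangle 90.0 w 0.631 gf 43.18886959052179 F [ 0.7 -0.7 -1.9] j [ -1.  15.  93.  -0.  72. -91.]
[0.5793 0.1179 0.033 ] -144.6799774169922 {'phot': [0.5841, -0.027], 'jar': [0.5793, 0.1179], 'beaker': [0.6792, 0.1212], 'bottle': [0.4596, 0.2591]}
(0, 0) [255. 172.] 167.54398
(0.1, 0) [257. 260.] 38.247677
(-0.115, 0.145) [418.  39.] 154.68271
(-0.115, -0.145) [87. 50.] 177.76984
(-0.115, 0) [251.  45.] 185.15569
```

```bash
python3 -m pendant '[[0.001,0.0045,-0.03,0,1],[0,0,-0.05,0,1],[0,0,-0.04,0,1],[0,0,-0.015,0,1],[0,0,0,0,1],[0,0,0,0,1],[0,0,0,0,1]]'; python3 -m pendant '[[0,0,-0.005,0,1],[0,0,-0.0035,0,1],[0,0,0,0,1],[0,0,0,0,1]]'
```

```text
clock: 21.78
ee_pos: [0.5815, 0.1184, 0.0513]
orientation: [[-1.0, -0.001, 0.004], [-0.001, 1.0, -0.0], [-0.004, -0.0, -1.0]]
ft_force: [1.0, 0.2, -1.5]
gripper_width: 0.627
grasp_force: 43.2
clock: 22.28
ee_pos: [0.58, 0.1184, 0.0407]
orientation: [[-1.0, -0.001, -0.0], [-0.001, 1.0, -0.0], [0.0, -0.0, -1.0]]
ft_force: [0.1, 0.8, -1.5]
gripper_width: 0.628
grasp_force: 43.2
```

```bash
python3 -m pendant '[[0,-0.001,0,0,1],[0,0,-0.0015,0,1],[0,0,0,0,1]]'; python3 -m pendant '[[0,0,0,0,0],[0,0,0,0,-0.5],[0,0,0,0,-1],[0,0,0.03,0,-1],[0,0,0.05,0,-1],[0,0,0.05,0,-1],[-0.01,-0.03,0.01,0,-1],[0,0,0,0,-1],[0,0,0,0,-1],[0,0,0,0,-1],[0,0,0,0,-1]]'; python3 - <<'E'
from h import *
M,im=shot("wrist","w15"); st()
r=fitobj(M,im,"jar",(.579,.118),z0=.003); print(r)
M,im=shot("top","top2"); nets("top","jar beaker bottle")
M,im=shot("wrist","w15"); nets("wrist","jar")
E
```

```text
clock: 22.65
ee_pos: [0.58, 0.1174, 0.0392]
orientation: [[-1.0, -0.001, -0.0], [-0.001, 1.0, -0.0], [0.0, -0.0, -1.0]]
ft_force: [1.2, -0.6, -1.6]
gripper_width: 0.626
grasp_force: 43.2
clock: 24.02
ee_pos: [0.5697, 0.0879, 0.1785]
orientation: [[-1.0, -0.002, -0.001], [-0.002, 1.0, 0.0], [0.001, 0.0, -1.0]]
ft_force: [0.7, -0.5, -0.2]
gripper_width: 1.001
grasp_force: 0.0
t 24.07 tcp [0.5698 0.0878 0.1787] yangle 90.1 w 0.998 gf 0.0 F [-0.2 -0.5  1. ] j [ -3.  13.  96.   0.  71. -93.]
(array([0.57417839, 0.11705932]), np.float64(0.8592366746193969))
top jar [([0.575, 0.113, 0.003], 0.42)]
top beaker [([0.469, -0.334, 0.0], 0.8)]
top bottle [([0.442, -0.237, 0.0], 0.51), ([0.582, -0.036, 0.05], 0.28)]
wrist jar []
```

```bash
cat >>h.py <<'E'
def fitmask(M,mask,prof,xy,z0):
    hull=lambda p:cv2.convexHull(np.vstack([proj(M,circ(*p,z0+z,r)) for z,r in prof]).astype(np.float32))
    roi=np.zeros_like(mask); cv2.fillConvexPoly(roi,hull(xy).astype(np.int32),1); roi=cv2.dilate(roi,np.ones((25,25),np.uint8)); m0=mask&roi
    n,lb,s,_=cv2.connectedComponentsWithStats(m0); m0=(lb==1+np.argmax(s[1:,4])).astype(np.uint8); hc=cv2.convexHull(np.argwhere(m0)[:,::-1].astype(np.int32)); m0[:]=0; cv2.fillConvexPoly(m0,hc,1)
    big=cv2.resize(m0,None,fx=4,fy=4,interpolation=0)
    def f(p):
        m=np.zeros_like(big); cv2.fillConvexPoly(m,((hull(p)+.5)*4).astype(np.int32),1); return -float((m&big).sum())/float((m|big).sum())
    r=minimize(f,xy,method="Nelder-Mead",options=dict(initial_simplex=np.array(xy)+[[0,0],[.005,0],[0,.005]],xatol=1e-4,fatol=1e-4)); return r.x,-r.fun
E
python3 - <<'E'
from h import *
M=model("wrist"); im=cv2.imread("pics/w15.png"); g=im.max(2)
u,v=proj(M,[[.5795,.1175,.058]])[0].astype(int); print(u,v,g[v,u-45:u+46:6],g[v-45:v+46:6,u])
for th_ in(28,36,44): print(th_,fitmask(M,(g<th_).astype(np.uint8),[(.039,.025),(.055,.025)],(.5795,.1175),.003))
p,v=fitmat(M,im,[.5793,.1179,.033],1.2); print(p,v)
a=cv2.imread("pics/top2.png"); cv2.imwrite("pics/view1.png",np.hstack([cv2.resize(im[60:300,120:420],(400,320)),cv2.resize(a[130:235,140:280],(400,300),interpolation=2)[:,:] if 0 else cv2.resize(a[130:235,140:280],(400,320))]))
E
```

```text
286 201 [135 131 208  49  50  52  52  49  48  48  48  47  49 133 129 134] [113 164 118  50  52  51  49  47  49  53  46  49  49 131 133 163]Traceback (most recent call last):
  File "<stdin>", line 4, in <module>
  File "h.py", line 51, in fitmask
    n,lb,s,_=cv2.connectedComponentsWithStats(m0); m0=(lb==1+np.argmax(s[1:,4])).astype(np.uint8); hc=cv2.convexHull(np.argwhere(m0)[:,::-1].astype(np.int32)); m0[:]=0; cv2.fillConvexPoly(m0,hc,1)
                                                             ~~~~~~~~~^^^^^^^^^
    return _wrapfunc(a, 'argmax', axis=axis, out=out, **kwds)
    return bound(*args, **kwds)
ValueError: attempt to get argmax of an empty sequence
```

```bash
python3 - <<'E'
from h import *
M=model("wrist"); im=cv2.imread("pics/w15.png"); g=im.max(2)
for th_ in(70,80,90): print(th_,fitmask(M,(g<th_).astype(np.uint8),[(.039,.025),(.055,.025)],(.5795,.1175),.003))
p,v=fitmat(M,im,[.5793,.1179,.033],1.2); print(p,v)
E
```

```text
70 (array([0.5794877 , 0.11824509]), np.float64(0.9421443409226465))
80 (array([0.57939532, 0.11807972]), np.float64(0.9470146953036687))
90 (array([0.57943685, 0.11819812]), np.float64(0.9609517748260075))
[0.57969854 0.11799858 0.0328109 ] -170.55612182617188
```

The jar is within 0.5 mm of the circle. Next is the beaker.

```bash
python3 -m pendant '[[-0.01,-0.04,0,0,-1],[-0.012,-0.052,0,0,-1],[-0.013,-0.055,0,0,-1],[-0.013,-0.055,0,0,-1],[-0.013,-0.055,0,0,-1],[-0.013,-0.055,0,0,-1],[-0.013,-0.055,0,0,-1],[-0.01,-0.04,0,0,-1],[-0.0035,-0.014,0,0,-1],[0,0,0,0,-1],[0,0,0,0,-1],[0,0,0,0,-1]]'|head -2; python3 - <<'E'
from h import *
M,im=shot("wrist","w16"); st()
for o,xy in dict(beaker=(.469,-.333)).items(): print(o,fitobj(M,im,o,xy))
nets("wrist","beaker")
E
```

```text
clock: 25.88
ee_pos: [0.47, -0.3323, 0.1793]
t 25.93 tcp [ 0.4699 -0.3324  0.1793] yangle 90.2 w 0.997 gf 0.0 F [-0.4  0.2 -0.5] j [ -47.   13.   96.    0.   71. -137.]
beaker (array([ 0.46887739, -0.33256155]), np.float64(0.9457778606998325))
wrist beaker [([0.467, -0.328, 0.0], 0.94)]
```

```bash
python3 -m pendant '[[-0.001,-0.0007,-0.04,0,-1],[0,0,-0.05,0,-1],[0,0,-0.03,0,-1],[0,0,-0.013,0,-1],[0,0,0,0,-1],[0,0,0,0,0],[0,0,0,0,1],[0,0,0,0,1],[0,0,0,0,1]]' 25; python3 -m pendant '[[0,0,0.03,0,1],[0,0,0.05,0,1],[0,0,0.05,0,1],[0,0.04,0.01,0,1],[0.02,0.055,0,0,1],[0.03,0.055,0,0,1],[0.03,0.055,0,0,1],[0.03,0.055,0,0,1],[0.03,0.055,0,0,1],[0.03,0.05,0,0,1],[0.03,0.05,0,0,1],[0.01,0.035,0,0,1]]'; python3 -m pendant '[[0,0,0,0,1],[0,0,0,0,1],[0,0,0,0,1],[0,0,0,0,1]]'
```

```text
clock: 27.1
ee_pos: [0.4695, -0.335, 0.0481]
orientation: [[-1.0, -0.001, 0.002], [-0.001, 1.0, -0.002], [-0.002, -0.002, -1.0]]
ft_force: [-0.3, 1.2, 6.3]
gripper_width: 0.587
grasp_force: 25.4
clock: 28.6
ee_pos: [0.6792, 0.1176, 0.1864]
orientation: [[-1.0, -0.003, 0.001], [-0.003, 1.0, 0.0], [-0.001, 0.0, -1.0]]
ft_force: [-0.5, -1.1, -0.4]
gripper_width: 0.587
grasp_force: 26.2
clock: 29.1
ee_pos: [0.6781, 0.1141, 0.1865]
orientation: [[-1.0, 0.0, 0.0], [0.0, 1.0, -0.0], [-0.0, -0.0, -1.0]]
ft_force: [-0.5, 0.4, -1.2]
gripper_width: 0.584
grasp_force: 26.2
```

```bash
python3 -m pendant '[[0.002,0.0066,-0.03,0,1],[0,0,-0.05,0,1],[0,0,-0.04,0,1],[0,0,-0.01,0,1],[0,0,0,0,1],[0,0,0,0,1],[0,0,0,0,1],[0,0,0,0,1]]'
```

```text
clock: 30.1
ee_pos: [0.6809, 0.1218, 0.0575]
orientation: [[-1.0, -0.001, 0.002], [-0.001, 1.0, -0.0], [-0.002, -0.0, -1.0]]
ft_force: [-0.2, -0.4, -0.7]
gripper_width: 0.586
grasp_force: 26.3
```

```bash
python3 -m pendant '[[-0.0003,-0.001,-0.004,0,1],[0,0,-0.002,0,1],[0,0,0,0,1],[0,0,0,0,1]]'|head -4; python3 -m pendant '[[0,0,0,0,0],[0,0,0,0,-0.5],[0,0,0,0,-1],[0,0,0.03,0,-1],[0,0,0.05,0,-1],[0,0,0.05,0,-1],[-0.02,0,0.01,0,-1],[0,0,0,0,-1],[0,0,0,0,-1],[0,0,0,0,-1],[0,0,0,0,-1]]'; python3 - <<'E'
from h import *
M,im=shot("wrist","w17"); st()
g=im.min(2); K=C[:]
u,v=proj(M,[[.68,.121,.03]])[0].astype(int); print(u,v,g[v,max(0,u-50):u+51:6],g[max(0,v-50):v+51:6,u])
for t_ in (130,150): print(fitmask(M,(g>t_).astype(np.uint8),[(0,.021),(.062,.026)],(.6796,.121),.003))
p,v=fitmat(M,im,[.5793,.1179,.033],1.2); print(p,v,spots(p))
cv2.imwrite("pics/v2.png",im)
E
```

```text
clock: 30.6
ee_pos: [0.6805, 0.1208, 0.0512]
orientation: [[-1.0, -0.001, 0.001], [-0.001, 1.0, -0.0], [-0.001, -0.0, -1.0]]
ft_force: [-0.8, 0.4, 4.1]
clock: 31.98
ee_pos: [0.6598, 0.1207, 0.1892]
orientation: [[-1.0, -0.001, -0.001], [-0.001, 1.0, -0.0], [0.001, -0.0, -1.0]]
ft_force: [0.6, 0.2, 0.5]
gripper_width: 1.001
grasp_force: 0.0
t 32.02 tcp [0.6599 0.1207 0.1895] yangle 90.1 w 0.999 gf 0.0 F [-0.1  0.2  0. ] j [  0.  26.  78.  -0.  76. -90.]
250 198 [108 110 108 127 116 204 174 235 235 234 234 235 105 236 113 112 109] [108 109 165 116 106 106 188 234 235 235 159 134 135 129 132 214 184]
(array([0.677725 , 0.1238125]), np.float64(0.5164646894842806))
(array([0.67665543, 0.11760444]), np.float64(0.5204595100639725))
[0.58005307 0.11771365 0.0341115 ] -69.31607055664062 {'phot': [0.585, -0.0272], 'jar': [0.5801, 0.1177], 'beaker': [0.68, 0.1211], 'bottle': [0.4602, 0.2587]}
```

View pics/v2.png

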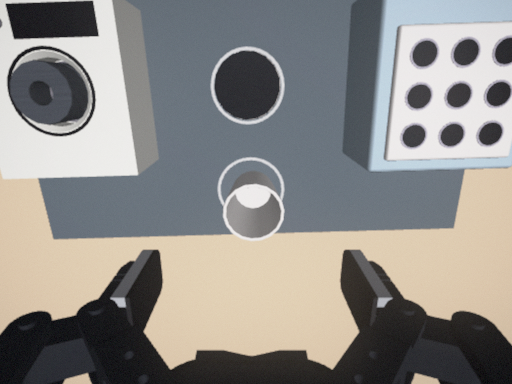

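The picture shows the beaker standing in its circle (251,188), the jar's lid at (247,86) and the reducer seated in the well at (42,92). Next is the bottle.

```bash
python3 - <<'E'
from h import *
M=model("wrist"); print(ray(M,(253.5,212),.065), ray(M,(253,195),.006), proj(M,[[.6796,.1213,.065],[.6796,.1213,.003]]))
E
python3 -m pendant '[[-0.015,-0.025,0,0,-1],[-0.028,-0.045,0,0,-1],[-0.03,-0.05,0,0,-1],[-0.03,-0.05,0,0,-1],[-0.03,-0.05,0,0,-1],[-0.03,-0.05,0,0,-1],[-0.03,-0.05,0,0,-1],[-0.0155,-0.03,0,0,-1],[-0.007,-0.01,0,0,-1],[0,0,0,0,-1],[0,0,0,0,-1],[0,0,0,0,-1]]'|head -2; python3 - <<'E'
from h import *
M,im=shot("wrist","w18"); st()
print(fitobj(M,im,"bottle",(.444,-.238)))
PROF["bottle"]=[(0,.02),(.055,.02),(.09,.009)]; print(fitobj(M,im,"bottle",(.444,-.238)))
nets("wrist","bottle")
lab=cv2.cvtColor(im,cv2.COLOR_BGR2HSV); m=((lab[...,1]>170)&(lab[...,2]<200)).astype(np.uint8); print(fitmask(M,m,[(.0,.02),(.05,.02)],(.444,-.238),0))
E
```

```text
[0.67946084 0.12368421 0.065     ] [0.68495246 0.12364638 0.006     ] [[250.65561371 212.14765239]
 [250.71923679 189.10804954]]
clock: 33.52
ee_pos: [0.445, -0.2382, 0.1902]
t 33.58 tcp [ 0.4449 -0.2383  0.1902] yangle 90.2 w 0.996 gf 0.0 F [ 0.5 -0.3 -0.3] j [ -42.    2.  107.    0.   71. -132.]
(array([ 0.44578916, -0.23568306]), np.float64(0.9462524402459622))
(array([ 0.44431687, -0.23567835]), np.float64(0.9554709356543364))
wrist bottle [([0.442, -0.234, -0.001], 0.97)]
(array([ 0.42374762, -0.22746602]), np.float64(0.0014830377556695298))
```

```bash
python3 -m pendant '[[0,0.0015,-0.04,0,-1],[0,0,-0.05,0,-1],[0,0,-0.035,0,-1],[0,0,-0.014,0,-1],[0,0,0,0,-1],[0,0,0,0,0],[0,0,0,0,1],[0,0,0,0,1],[0,0,0,0,1],[0,0,0,0,1]]' 35; python3 -m pendant '[[0,0,0.03,0,1],[0,0,0.05,0,1],[0,0,0.05,0,1],[0,0.04,0.01,0,1],[0,0.055,0,0,1],[0,0.06,0,0,1],[0,0.06,0,0,1],[0,0.06,0,0,1],[0.005,0.06,0,0,1],[0.005,0.06,0,0,1],[0.005,0.06,0,0,1],[0,0.038,0,0,1]]'; python3 -m pendant '[[0,0,0,0,1],[0,0,0,0,1],[0,0,0,0,1],[0,0,0,0,1]]'; python3 - <<'E'
from h import *
M,im=shot("wrist","w19"); st()
p,v=fitmat(M,im,[.5796,.118,.0328],1.2); print(p,v,spots(p))
g=cv2.GaussianBlur(im,(0,0),1.2).astype(np.float32).min(2)
for k,(a,b) in enumerate(C):
    q=proj(M,matpts(p)[90*k:90*k+90]).astype(np.float32); print((a,b),q.mean(0).round(),cv2.remap(g,q[:,:1],q[:,1:],1).mean())
# beaker in w17
E
```

```text
clock: 34.88
ee_pos: [0.4452, -0.2382, 0.0527]
orientation: [[-1.0, -0.001, 0.002], [-0.001, 1.0, -0.001], [-0.002, -0.001, -1.0]]
ft_force: [0.4, 1.4, 5.4]
gripper_width: 0.455
grasp_force: 34.9
clock: 36.38
ee_pos: [0.459, 0.2578, 0.1914]
orientation: [[-1.0, -0.003, 0.0], [-0.003, 1.0, 0.0], [-0.0, 0.0, -1.0]]
ft_force: [0.1, -0.3, -1.2]
gripper_width: 0.456
grasp_force: 35.9
clock: 36.88
ee_pos: [0.4596, 0.2544, 0.1914]
orientation: [[-1.0, 0.0, 0.0], [0.0, 1.0, -0.0], [-0.0, -0.0, -1.0]]
ft_force: [-0.9, -0.3, -1.8]
gripper_width: 0.453
grasp_force: 36.0
t 36.92 tcp [0.4596 0.2545 0.1914] yangle 90.0 w 0.455 gf 35.96934854518622 F [-0.6  0.  -0.3] j [ 16.   5. 103.  -0.  71. -74.]
[0.58007494 0.11716855 0.03022912] -108.59613037109375 {'phot': [0.5845, -0.0278], 'jar': [0.5801, 0.1172], 'beaker': [0.68, 0.1202], 'bottle': [0.4607, 0.2586]}
(0, 0) [129. 273.] 126.1368
(0.1, 0) [141. 343.] 42.658386
(-0.115, 0.145) [254. 171.] 168.01804
(-0.115, -0.145) [-29. 179.] 26.653494
(-0.115, 0) [112. 175.] 179.51395
```

```bash
python3 -m pendant '[[0.001,0.0037,-0.03,0,1],[0,0,-0.05,0,1],[0,0,-0.04,0,1],[0,0,-0.01,0,1],[0,0,0,0,1],[0,0,0,0,1],[0,0,0,0,1],[0,0,0,0,1]]'|head -4
```

```text
clock: 37.92
ee_pos: [0.461, 0.2592, 0.0622]
orientation: [[-1.0, -0.001, 0.002], [-0.001, 1.0, 0.0], [-0.002, 0.0, -1.0]]
ft_force: [0.0, 0.5, -0.3]
```

```bash
python3 - <<'E'
from h import *
# beaker rim in w17 (camera pose: tcp .6599,.1207,.1895)
K,R,t=model("wrist"); s=manip.read_state()["ee_pos"]; c=-R.T@t-s
M=(K,R,-R@(np.array([.6599,.1207,.1895])+c)); im=cv2.imread("pics/w17.png"); g=cv2.GaussianBlur(im,(0,0),.8).astype(np.float32).min(2)
def fit(z,r,p0,sgn=1):
    f=lambda x:-float(cv2.remap(g,*[proj(M,circ(x[0],x[1],z,r)).astype(np.float32)[:,i:i+1] for i in(0,1)],1).mean())
    r_=minimize(f,p0,method="Nelder-Mead",options=dict(initial_simplex=np.array(p0)+[[0,0],[.003,0],[0,.003]])); return r_.x,r_.fun
print("rim",fit(.065,.0245,(.6795,.123)),fit(.065,.025,(.6795,.123)),"circle",fit(.003,.0335,(.68,.121)),"jarcircle",fit(.003,.0335,(.58,.118)))
E
```

```text
rim (array([0.68089506, 0.1234228 ]), np.float64(-221.46922302246094)) (array([0.68105766, 0.1235016 ]), np.float64(-213.0396728515625)) circle (array([0.68155275, 0.12121971]), np.float64(-176.7704620361328)) jarcircle (array([0.58010458, 0.11785488]), np.float64(-189.20126342773438))
```

```bash
python3 -m pendant '[[-0.0003,-0.0008,-0.004,0,1],[0,0,-0.0023,0,1],[0,0,0,0,1],[0,0,0,0,1]]'|head -4; python3 -m pendant '[[0,0,0,0,0.2],[0,0,0,0,-0.3],[0,0,0,0,-1],[0,0,0,0,-1],[0,0,0.03,0,-1],[0,0,0.05,0,-1],[0,0,0.05,0,-1],[-0.02,0,0.01,0,-1],[0,0,0,0,-1],[0,0,0,0,-1],[0,0,0,0,-1],[0,0,0,0,-1]]'|head -2; python3 - <<'E'
from h import *
M,im=shot("wrist","w20"); st()
p,v=fitmat(M,im,[.5796,.118,.0328],1.2); print(p,v,spots(p))
PROF["bottle"]=[(0,.02),(.055,.02),(.09,.009)]
hsv=cv2.cvtColor(im,cv2.COLOR_BGR2HSV); u,v=proj(M,[[.4605,.2585,.04]])[0].astype(int); print(u,v,hsv[v,u-48:u+49:8].tolist())
nets("wrist","bottle")
E
```

```text
clock: 38.42
ee_pos: [0.4603, 0.2582, 0.0557]
orientation: [[-1.0, -0.001, -0.0], [-0.001, 1.0, -0.0], [0.0, -0.0, -1.0]]
ft_force: [-3.2, -1.0, 6.4]
clock: 39.92
ee_pos: [0.4401, 0.258, 0.1942]
t 39.98 tcp [0.4401 0.2581 0.1944] yangle 90.1 w 1.001 gf 0.0 F [ 0.1 -0.5 -0.5] j [ 17.   3. 106.  -0.  72. -73.]
[0.58033669 0.11714768 0.0287289 ] -94.11210632324219 {'phot': [0.5845, -0.0278], 'jar': [0.5803, 0.1171], 'beaker': [0.6803, 0.12], 'bottle': [0.4612, 0.2588]}
250 200 [[105, 35, 116], [105, 35, 116], [107, 35, 116], [105, 38, 120], [13, 150, 104], [13, 158, 116], [12, 160, 129], [12, 168, 140], [12, 167, 145], [8, 39, 131], [107, 27, 133], [108, 31, 122], [104, 28, 118]]
wrist bottle [([0.459, 0.26, 0.002], 0.66)]
```

```bash
python3 -m pendant '[[0.02,-0.01,0.01,0,-1],[0.04,-0.018,0,0,-1],[0.04,-0.018,0,0,-1],[0.04,-0.02,0,0,-1],[0.04,-0.018,0,0,-1],[0.03,-0.015,0,0,-1],[0.01,-0.004,0,0,-1],[0,0,0,0,-1],[0,0,0,0,-1],[0,0,0,0,-1],[0,0,0,0,-1]]'|head -2; python3 - <<'E'
from h import *
K,R,t=model("wrist"); s=manip.read_state()["ee_pos"]; c=-R.T@t-s
M=(K,R,-R@(np.array([.4401,.2581,.1944])+c)); im=cv2.imread("pics/w20.png")
h=cv2.cvtColor(im,cv2.COLOR_BGR2HSV); m=((h[...,0]<25)&(h[...,1]>90)).astype(np.uint8)
def fit(M,im,z,r,p0):
    g=cv2.GaussianBlur(im,(0,0),.8).astype(np.float32).min(2)
    f=lambda x:-float(cv2.remap(g,*[proj(M,circ(x[0],x[1],z,r)).astype(np.float32)[:,i:i+1] for i in(0,1)],1).mean())
    r_=minimize(f,p0,method="Nelder-Mead",options=dict(initial_simplex=np.array(p0)+[[0,0],[.003,0],[0,.003]])); return r_.x.round(4),r_.fun
print("bottle",fitmask(M,m,[(0,.02),(.05,.02)],(.4605,.2585),.003),"circle",fit(M,im,.003,.0335,(.4605,.2588)))
M,im=shot("wrist","w21"); st()
print("rim",fit(M,im,.065,.0245,(.6795,.123)),"circle",fit(M,im,.003,.0335,(.68,.121)),"jarcircle",fit(M,im,.003,.0335,(.58,.118)))
M,im=shot("top","top3"); nets("top","beaker jar bottle reducer vial_rack tip_box")
M=model("side");manip.get_image("side"); nets("side","beaker jar bottle")
E
```

```text
clock: 41.4
ee_pos: [0.6597, 0.1557, 0.2052]
bottle (array([0.46162441, 0.25985027]), np.float64(0.73124138986683)) circle (array([0.4616, 0.2596]), np.float64(-165.57151794433594))
t 41.45 tcp [0.6598 0.1555 0.2052] yangle 90.1 w 0.998 gf 0.0 F [-0.  -0.3 -0.4] j [  3.  26.  76.  -0.  78. -87.]
rim (array([0.6804, 0.1233]), np.float64(-219.3537139892578)) circle (array([0.6808, 0.1207]), np.float64(-176.04730224609375)) jarcircle (array([0.5794, 0.1163]), np.float64(-149.9987335205078))
top beaker [([0.681, 0.12, 0.002], 0.47), ([0.586, -0.034, 0.049], 0.15)]
top jar [([0.576, 0.112, 0.003], 0.59)]
top bottle []
top reducer [([0.583, -0.03, 0.052], 0.45)]
top vial_rack [([0.592, -0.495, -0.002], 0.56)]
top tip_box [([0.54, 0.493, -0.002], 0.56), ([0.583, -0.029, 0.002], 0.42)]
side beaker [([0.68, 0.123, -0.003], 0.59)]
side jar [([0.578, 0.114, 0.003], 0.8)]
side bottle [([0.457, 0.263, 0.0], 0.52)]
```

```bash
python3 -c "
from plant import manip
print(manip.hand_in())"
```

```text
the job is handed in; nothing more can be done
None
```

The job is handed in: the spacer and then the reducer are in the well, and the jar and bottle stand within about 0.5 mm of their circle centres. The beaker is about 2.5 mm left of its centre, which I left, and the rack and tip box were not touched; the verdict itself was not shown to me.

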